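Stamp a visit card in the food pantry's plunger press

TASK

Stamp the visit card in the orange holder: pick the holder up by its fin, slide it front end first into the channel of the stamp press until it gently meets the back stop, and then press the red plunger all the way down until the stamp bottoms on the card; keep it firmly down for half a second, without forcing it. Let the plunger spring fully back up, leave the holder flat in the press against the stop, and leave everything else on the table alone.

Things in the scene. Friction and masses are not known exactly. Their poses are not given: they have to be found in the camera images.
- orange_holder_fin (a point): Grip point of the loose orange card holder: centre of the upright fin near its rear end. Fin: 30 mm long (x), 12 thick (y), 46 tall, its top 54 mm above the holder's underside. This point is 33 mm above the underside and 125 mm behind the front edge. x points to the holder's front end, z up. Grasp the fin from above across its thickness (along y).
- orange_holder: Orange plastic card holder, 70 to 150 g, lying flat among two like it in blue and white. Plate 140 mm long (x), 60 wide (y), 8 thick, a white paper card on top towards the front (+x) end, a fin to hold it by near the rear. Origin: centre of the plate's underside, 55 mm in front of the fin's centre.
- orange_holder_front (a point): Middle of the front edge of the orange holder's plate, half-way up its thickness (4 mm above the underside); x forward, z up.
- press: Grey stamp press, fixed to the table in a new place and heading each time. Origin: its underside below the plunger's axis; x is the direction of insertion, z up. Base 160 mm long (x -90 to 70), 130 wide, 20 high; its top is the channel floor. Rails 64 mm apart, up to 31 mm above the table, run along x to the back stop.
- mouth (a point): Mouth of the channel, on its centre line at floor level (20 mm above the table), 124 mm before the back stop's face. The rails here stand about 92 mm apart and close to 64 mm over the first 50 mm. Axes as the press. A bridge and sleeve cross 42 mm above the floor (the stamp hangs to 15 mm above it), from 14 to 56 mm before the stop's face; in front of them all is open above.
- stop_face (a point): Front face of the back stop, on the channel's centre line, 4 mm above its floor (24 above the table): where the middle of the holder's front edge lies when home. x points into the channel (insertion), z up. The stop is a dark steel bar, 74 mm wide, 18 high above the floor; over 25 N on it is ramming. With the holder home its fin's centre is 125 mm before this point, 69 mm clear of the sleeve.
- knob_top (a point): Centre of the flat top of the plunger's round red knob (42 mm across), 150 mm above the table when up, on the channel's centre line, 35 mm before the stop's face. Moves down with the plunger. Nothing stands above it.
- plunger (a joint): Plunger travel, m: 0 up, grows as pressed straight down. A spring resists: about 3 N at first, then 0.3 N more per mm. The stamp at its lower end (black disc, 26 mm across) is screwed to a height that nobody has measured: it bottoms hard on the card after 7 to 26 mm, to be felt as a steep rise in force. Let go, it springs back to 0.
- press_bed (a point): Point on the channel floor straight under the stamp, 20 mm above the table, where the card in its holder backs the stamp. To mark the card the stamp must bear on it with at least 5 N beyond the spring's force; over 25 N crushes the card: so come down slowly to a steady push of some 18 to 24 N on the knob in all.
- blue_holder_fin (a point): Blue plastic card holder, same shape and size as the orange one. Leave it where it lies. Its fin's centre (grip point), axes as for the orange one.
- white_holder_fin (a point): White plastic card holder, same shape and size as the orange one. Leave it where it lies. Its fin's centre (grip point), axes as for the orange one.
- tin: Food tin with a green label, 74 mm across, 110 high, standing; origin at the centre of its underside.
- jar: Amber glass jar with a red lid, 68 mm across, 100 high, standing; origin at the centre of its underside.
- carton: Blue drink carton, 65 x 90 x 160 mm high, with a white cap 12 mm high; origin at the centre of its underside.
- mug: Blue mug, 80 mm across, 90 high; origin at the centre of its underside.
Things that resemble listed ones, but are neither listed nor needed, are in the scene too. Leave any blue look-alike of the press alone.

How it is judged:
On the way, in this order (a step that is already met when the one before it is completed fails the run):
1. the orange holder lies flat in the channel, its front edge against the back stop (x of orange_holder_front in the frame of stop_face between -0.0025 and 0.003 m and y of orange_holder_front in the frame of stop_face between -0.006 and 0.006 m and z of orange_holder_front in the frame of stop_face between -0.003 and 0.003 m and angle between the x axis of orange_holder_front and the x axis of stop_face, either way round below 0.07 rad), for 0.2 s.
2. the plunger is down and presses its stamp on the home holder with at least 5 N (all of step 1 and value of joint plunger above 0.005 m and contact force between stamp_c0 and orange_holder above 5 N), for 0.3 s.
3. the plunger has sprung back up (value of joint plunger below 0.002 m), for 0.2 s.
At the end, for the whole second after the job is handed in: The orange holder rests flat in the channel, its front edge within 2.5 mm of the back stop and 6 mm of the centre line, straight within 0.07 rad; the plunger is up (within 2 mm); after the stamp has been pressed on it with at least 5 N for 0.3 s (all of step 1 and value of joint plunger below 0.002 m and linear speed of orange_holder below 0.02 m/s); the robot touches nothing.
It fails at once if the stamp presses on the card with more than 25 N (contact force between stamp_c0 and orange_holder above 25 N).
It fails at once if the holder is rammed against the back stop with more than 25 N (contact force between orange_holder and press_c0 above 25 N).
It fails at once if another holder, the tin, jar, carton or mug is moved more than 20 mm (distance of any of blue_holder_fin, white_holder_fin, tin, jar, carton, mug from where it was at the start of the episode above 0.02 m).
It also fails if it takes over 67 s, if anything falls off the work surface, if the arm or the gripper's body presses on something with over 40 N, if the wrist force passes 120 N, or if a joint passes its speed limit or range.

ROBOT

A 7-joint arm with a two-finger parallel gripper is mounted at the origin on the work surface. World frame = base frame: x ahead of the robot, y to its left, z up, the work surface at z = 0. Lengths are in m, angles in rad, forces in N, time in s.
With the tool pointing down it reaches from about 0.425 to 0.925 m from the base axis. Payload 6.8 kg.
Tool frame: the origin (TCP) lies on the centre line of the jaws, within the pads' length; the fingertips stand 25 mm ahead of it and the grasp point (between the pads) lies 6 mm ahead of it; z points along the fingers, y is the direction in which the jaws open and shut (so a half turn about z gives the same grasp; the last joint's range is limited). The gripper opens to 85 mm and grips with 20 to 120 N. Pads are 22 mm wide; open, the fingers measure 114 mm over their backs; the gripper's body (76 mm by 85 mm) begins 54 mm behind the grasp point. The pads swing forward as they close: fully open they stand 13 mm farther back than shut.
Start: joints at [-1.281, 0.477, 0.022, 1.555, -0.011, 1.109, -0.083], TCP at [0.261, 0.622, 0.256] pointing down, gripper open.
Joint ranges: [-2.96, 2.96], [-0.34, 2.1], [-1.41, 1.46], [0.24, 2.44], [-1.37, 4.51], [0.17, 1.92], [-2.96, 2.96]. Speed limits (rad/s): [2.39, 2.39, 3.14, 3.14, 3.14, 3.14, 3.14].

INTERFACE

Orientations are given as a unit quaternion [w, x, y, z].
In Python, from station import status, cams, order, models gives the robot as it stands.
- The arm moves only by the tool move_arm, never from a script. Its argument "steps" is one flat list of numbers, 7 for each row, row after row: the gripper's target within -1 to 1 (fully open at 1, half-way at 0, shut at -1), then the shift along the world's x, y, z in cm, then the turn, a rotation vector about the world's x, y, z in degrees. A call has 1 to 8 rows; each row shifts and turns the commanded pose from where the row before left it; what a row does not reach is not made up. A row lasts 1/10 s, in which the tool goes at most 50 mm and 8.59 degrees, less where a joint would pass 70% of its speed; a pose out of reach is approached as far as the arm can. A call with a gripper value outside its range is refused whole. The fingers move at their own pace and stop on an object; "newtons" is the grip in N (left out, the last holds). Time passes only in rows, so rows that do not move let the fingers close. It gives the time, the measured TCP pose, the force and the opening at its end, in the units of the state.
- status.get_obs(): the state, without advancing time (a new reading comes with each control period).
- cams.read_camera(name): name is "side" or "top" or "wrist"; returns a dict with "pixels" (480x640x3 uint8, red, green, blue), "mtx" (3x3 intrinsics, pixels), "T" (4x4, takes a point from camera to world coordinates); the wrist camera has in their place "T_tool_cam" (4x4, takes a point from camera to tool coordinates, whose origin is the TCP and whose axes are the flange's). Camera axes: x right, y down, z forward; pixel columns grow to the right and rows downward; lengths in m; the calibration is good to about 2 mm. A picture is of the moment at which its call begins: read the wrist's pose just before it. There is no depth.
- order.hand_in(): hands the job in, once; it reports no verdict.
Trained networks look in the newest picture that a camera, given by its name, has taken for a name from the list of things; names that differ only in an ending like _2 or _b are one class to them, and where a whole thing is asked for, a point or a joint stands for the part that bears it (a point fixed in the world has none). Each returns a list of dicts, best first, with "score" (0 to 1); they miss things now and then, are a little off and sometimes report something else, mostly with a low value. They report only what shows in the picture. A call takes as long as a camera call. They do not tell look-alikes from the thing itself.
- models.silhouettes(camera, query): "region" (480x640 bool, what is visible of it) and "box" ([centre column, centre row, width, height] in pixels, round what is visible of it).
- models.place_of(camera, query): "position" ([row, column] in pixels: a listed point, or the origin of a listed thing).
The state is a dict: "t": time; "q": joint angles; "joint_vel": joint speeds; "joint_torque": joint torques, N m; "eef_pos": TCP position; "tool_rot": TCP orientation; "contact_force": force on the tool from outside, world axes, zero at the start; "torque": the same for the moment, N m; "gripper_width": opening from 0.0 (shut) to 1.0 (fully open).
Only numpy, scipy, OpenCV 4.12 (cv2) and the standard library are available. Lean on these libraries where they do the work, as an engineer would, in place of code of your own. Each camera call takes 0.05 s, during which the arm holds its last target.

## Working session

There is one attempt and no reset: what is moved stays moved. The work goes in short steps, Python scripts to look and compute and a tool call to move; the robot and the scene stay as the last step left them, time stands still between calls to the robot, and variables do not carry over. Pictures are saved under pics/ and viewed, and the job is handed in when it is done.

Besides the shell and the picture viewer there is one more tool, called after "Request:" as a command line: name --argument value ..., lists and objects as JSON in quotes. move_arm: Moves the arm, as the interface text tells. Its arguments: {"type":"object","properties":{"steps":{"type":"array"},"newtons":{"type":"number"}},"required":["steps"]}

```bash
mkdir -p pics; ls
cat > h.py <<'E'
import numpy as np, cv2
from station import status,cams,order,models
def snap(n,f):
    r=cams.read_camera(n); cv2.imwrite('pics/'+f,r['pixels'][:,:,::-1]); return r
def ray(r,u,v,z,T=None):
    T=r['T'] if T is None else T
    d=T[:3,:3]@np.linalg.inv(r['mtx'])@np.array([u,v,1.]); o=T[:3,3]
    return o+d*(z-o[2])/d[2]
E
python3 - <<'E'
from h import *
for n in('side','top','wrist'):
    r=snap(n,n+'0.png')
    if 'T' in r: print(n,r['T'].round(3).tolist(),r['mtx'].tolist())
    for q in ['orange_holder_fin','orange_holder_front','mouth','stop_face','knob_top','press','blue_holder_fin','white_holder_fin']:
        for d in models.place_of(n,q)[:3]: print(n,q,np.round(d['position'],1),round(d['score'],2))
print(status.get_obs())
E
```

```text
pics
side [[0.935, -0.244, 0.256, 0.24], [-0.354, -0.632, 0.69, -0.921], [-0.006, -0.736, -0.677, 0.971], [0.0, 0.0, 0.0, 1.0]] [[458.31266832430504, 0.0, 321.8327382246761], [0.0, 458.31266832430504, 228.3100662436822], [0.0, 0.0, 1.0]]
side orange_holder_fin [215.4 265.9] 0.98
side orange_holder_fin [225.6 287.4] 0.45
side orange_holder_front [217. 314.] 0.87
side mouth [325.8 243.4] 0.88
side mouth [251.9 314.8] 0.81
side mouth [307.9 362.6] 0.72
side stop_face [244.3 359.7] 0.91
side stop_face [319.1 297. ] 0.87
side stop_face [293.3 407.3] 0.69
side knob_top [215.3 346.1] 0.76
side knob_top [265.5 400.4] 0.67
side knob_top [288.5 277.9] 0.49
side press [303.2 391.9] 0.84
side press [252.2 348.7] 0.82
side press [326.5 282.9] 0.57
side blue_holder_fin [175.  243.2] 0.86
side white_holder_fin [194.4 262.4] 0.88
top [[0.005, -0.995, 0.096, 0.426], [-1.0, -0.005, -0.006, -0.021], [0.006, -0.096, -0.995, 1.628], [0.0, 0.0, 0.0, 1.0]] [[585.8838052716299, 0.0, 317.40926714561425], [0.0, 585.8838052716299, 238.03969810050825], [0.0, 0.0, 1.0]]
top orange_holder_fin [281.2 253.8] 0.86
t
[... 520 characters left out ...]
 0.61
{'t': 1.35, 'q': array([-1.28112465,  0.47699697,  0.0224145 ,  1.55541599, -0.01149832,
        1.10933064, -0.08311489]), 'joint_vel': array([ 0.00041868, -0.00090685, -0.00100198,  0.00103428,  0.00132694,
        0.00049432, -0.00080507]), 'joint_torque': array([ 6.51338760e-04, -5.96318185e+01,  1.60685241e+00, -2.81533796e+01,
        1.25459148e-02,  1.75252422e-03, -5.34660956e-07]), 'eef_pos': array([0.26147517, 0.62229781, 0.25630346]), 'tool_rot': array([-3.92632895e-06,  1.97600929e-01,  9.80282547e-01, -1.06946028e-05]), 'contact_force': array([-0.58903637,  0.12594903,  0.98134577]), 'torque': array([0.02777289, 0.0259755 , 0.00802438]), 'gripper_width': 1.00357550596462}
```

View pics/top0.png

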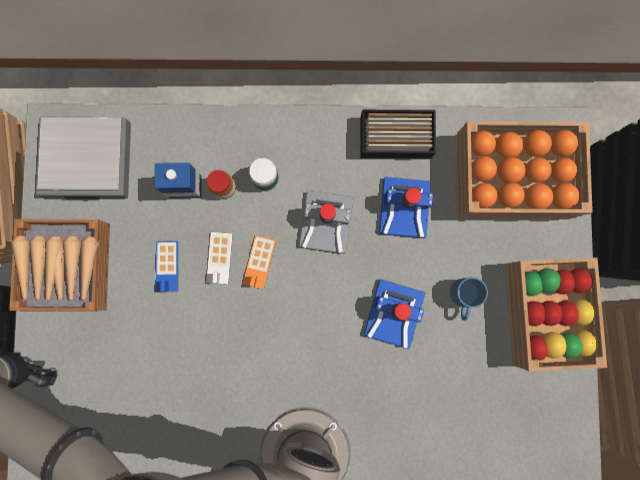

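View pics/side0.png

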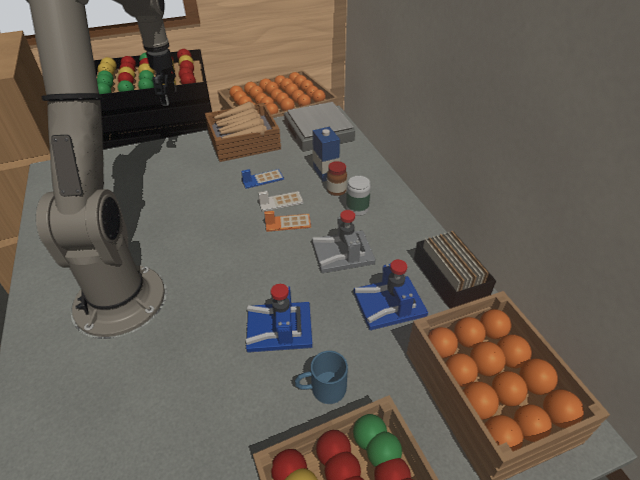

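Candidates for the orange holder in the top view are blue at (167,265), white at (219,258) and orange at (260,260). I choose orange. For the press there are grey at (327,222), blue at (405,207) and blue at (395,313). I choose grey. Next is a close crop to check both, plus triangulation.

Run:
```python
from h import *
t=cv2.imread('pics/top0.png'); cv2.imwrite('pics/crop0.png',cv2.resize(t[180:300,200:360],None,fx=5,fy=5,interpolation=cv2.INTER_CUBIC))
S=cams.read_camera('side');T=cams.read_camera('top')
def P(r): return r['mtx']@np.linalg.inv(r['T'])[:3]
def tri(a,b):
    X=cv2.triangulatePoints(P(T),P(S),np.array(a[::-1],float).reshape(2,1),np.array(b[::-1],float).reshape(2,1));return (X[:3]/X[3]).ravel()
for n,a,b,z in [('fin',(281.2,253.8),(215.4,265.9),.033),('front',(238.4,267.1),(217,314),.004),('mouth',(247.5,324.9),(251.9,314.8),.02),('stop',(204.6,327),(244.3,359.7),.024),('knob',(211.7,324.8),(215.3,346.1),.15),('press',(218.3,324.6),(252.2,348.7),0)]:
    print(n,tri(a,b).round(4),ray(T,a[1],a[0],z).round(4),ray(S,b[1],b[0],z).round(4))
```

```text
fin [0.4567 0.1413 0.0422] [0.4607 0.1415 0.033 ] [0.4527 0.153  0.033 ]
front [0.5847 0.1063 0.0213] [0.5804 0.1093 0.004 ] [0.601  0.1231 0.004 ]
mouth [ 0.5492 -0.05    0.0299] [ 0.5545 -0.0514  0.02  ] [ 0.5447 -0.0395  0.02  ]
stop [ 0.6757 -0.0574  0.0202] [ 0.6733 -0.0567  0.024 ] [ 0.6772 -0.0613  0.024 ]
knob [ 0.6366 -0.0484  0.1392] [ 0.6355 -0.0484  0.15  ] [ 0.6306 -0.0596  0.15  ]
press [ 0.642  -0.0516 -0.0064] [ 0.6382 -0.0506  0.    ] [ 0.6443 -0.0582  0.    ]
```

View pics/crop0.png

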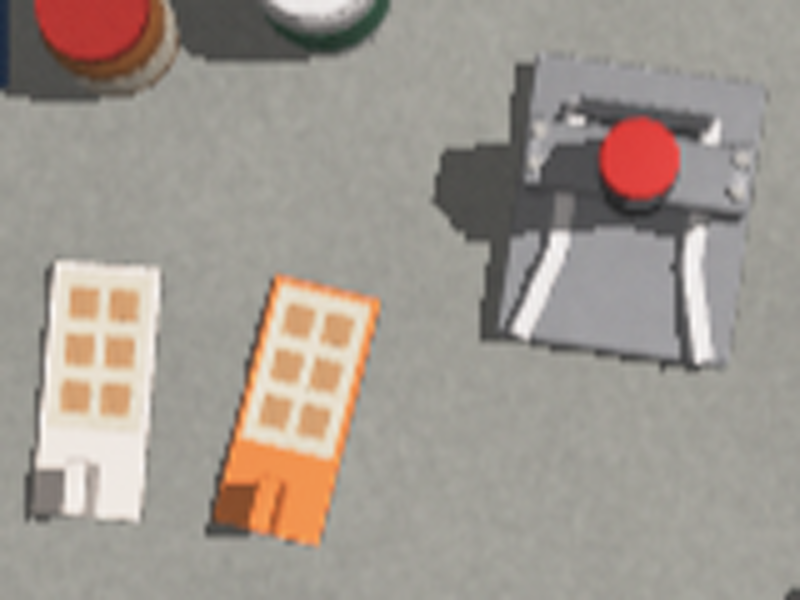

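The crop confirms the orange holder (front end up, fin at the bottom) and the grey press with its red knob at full-image (328,212). I'll move towards the fin with clearance and look with the wrist camera there.

Run:
```python
from h import *
T=cams.read_camera('top')
w=cams.read_camera('wrist'); print(w['T_tool_cam'].round(4),w['mtx'].round(1))
def c(p,z): return ray(T,200+(p[0]-2)/5,180+(p[1]-2)/5,z)[:2]
h=[c(p,.008) for p in [(277,275),(381,298),(320,545),(210,525)]]
p=[c(q,.02) for q in [(538,55),(765,90),(725,370),(503,335)]]
for k,n in ((h,'holder'),(p,'press')):
    f=(k[0]+k[1])/2;r=(k[2]+k[3])/2;d=f-r
    print(n,np.round(k,3).tolist(),'front',f.round(4),'rear',r.round(4),'len',np.hypot(*d),'yaw deg',np.degrees(np.arctan2(d[1],d[0])))
```

```text
[[ 1.000e-03 -9.659e-01 -2.590e-01  6.530e-02]
 [ 1.000e+00  1.100e-03  0.000e+00  2.000e-04]
 [ 2.000e-04 -2.590e-01  9.659e-01 -1.190e-01]
 [ 0.000e+00  0.000e+00  0.000e+00  1.000e+00]] [[420.5   0.  317.2]
 [  0.  420.5 239.7]
 [  0.    0.    1. ]]
holder [[0.59, 0.143], [0.578, 0.085], [0.441, 0.117], [0.452, 0.178]] front [0.5841 0.1138] rear [0.4464 0.1472] len 0.14171890108038987 yaw deg -13.634916607214018
press [[0.713, -0.002], [0.694, -0.128], [0.538, -0.106], [0.557, 0.017]] front [ 0.7034 -0.0647] rear [ 0.5473 -0.0445] len 0.15738712237973174 yaw deg -7.381009071759076
```

Request:
move_arm --steps '[0.4, 2, -4.5, 0, 0, 0, 1, 0.4, 2, -4.5, 0, 0, 0, 1, 0.4, 2, -4.5, 0, 0, 0, 1, 0.4, 2, -4.5, 0, 0, 0, 1, 0.4, 2, -4.5, 0, 0, 0, 1, 0.4, 2, -4.5, 0, 0, 0, 1, 0.4, 2, -4.5, 0, 0, 0, 1, 0.4, 2, -4.5, 0, 0, 0, 1]'

```text
t: 2.35
eef_pos: [0.4221, 0.2605, 0.2567]
tool_rot: [0.0, 0.128, 0.992, 0.0]
contact_force: [0.8, 0.0, 0.3]
gripper_width: 0.698
```

Request:
move_arm --steps '[0.4, 3, -4, 0.5, 0, 0, 1, 0.4, 3, -4, 1, 0, 0, 0, 0.4, 2, -4, 1, 0, 0, 0, 0.4, 2, -4, 1, 0, 0, 0, 0.4, 1, -4, 0.5, 0, 0, 0, 0.4, 0, 0, 0, 0, 0, 0, 0.4, 0, 0, 0, 0, 0, 0]'

```text
t: 3.05
eef_pos: [0.5309, 0.0623, 0.2963]
tool_rot: [0.0, 0.121, 0.993, 0.0]
contact_force: [0.5, 0.5, -0.7]
gripper_width: 0.697
```

```bash
cat >> h.py <<'E'
from scipy.spatial.transform import Rotation as Rn
def wrist(f):
    o=status.get_obs(); r=snap('wrist',f)
    M=np.eye(4); q=o['tool_rot']; M[:3,:3]=Rn.from_quat([q[1],q[2],q[3],q[0]]).as_matrix(); M[:3,3]=o['eef_pos']
    r['T']=M@r['T_tool_cam']; r['o']=o; return r
E
python3 - <<'E'
from h import *
r=wrist('w1.png'); print(r['o']['eef_pos'],r['o']['tool_rot'])
np.savez('w1.npz',T=r['T'],mtx=r['mtx'])
for q,z in [('orange_holder_fin',.033),('orange_holder_front',.004),('mouth',.02),('stop_face',.024),('knob_top',.15)]:
    for d in models.place_of('wrist',q)[:3]:
        p=d['position']; print(q,np.round(p,1),round(d['score'],2),ray(r,p[1],p[0],z).round(4))
E
```

```text
[0.53093783 0.06226084 0.29630745] [1.93603848e-04 1.21446480e-01 9.92597946e-01 1.77724721e-04]
orange_holder_fin [101.7 391.4] 0.74 [0.4626 0.1455 0.033 ]
orange_holder_front [102.1 389.8] 0.75 [0.4622 0.1491 0.004 ]
orange_holder_front [233.5 381.2] 0.58 [0.584  0.1159 0.004 ]
mouth [327.2  24.7] 0.68 [ 0.5888 -0.2624  0.02  ]
mouth [242.7 217.1] 0.61 [ 0.5501 -0.0428  0.02  ]
stop_face [306.9 615.5] 0.49 [0.7097 0.3277 0.024 ]
stop_face [316.8 235.1] 0.39 [ 0.6281 -0.0472  0.024 ]
stop_face [163.8 381.6] 0.31 [0.5136 0.1277 0.024 ]
```

View pics/w1.png

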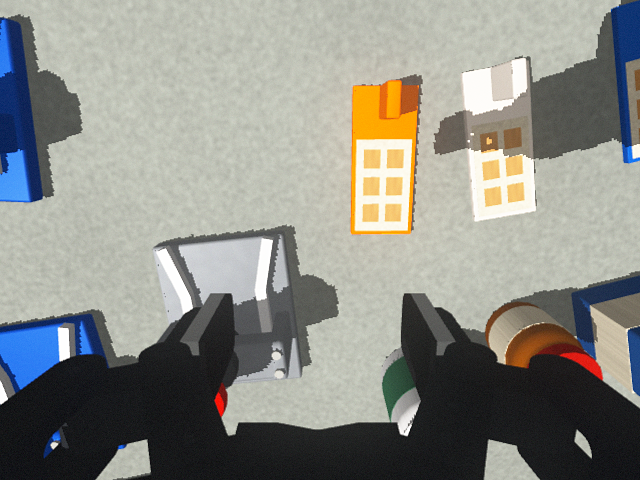

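The wrist view shows the orange holder with its fin at (391,101) and front edge at (381,234), and the grey press mouth at about (218,243). I'll refine from the edges.

Run:
```python
from h import *
im=cv2.imread('pics/w1.png')
hsv=cv2.cvtColor(im,cv2.COLOR_BGR2HSV)
m=cv2.inRange(hsv,(8,140,60),(22,255,255)); m[:,:330]=0;m[:,430:]=0;m[245:]=0;m[:70]=0
m=cv2.morphologyEx(m,cv2.MORPH_CLOSE,np.ones((5,5)))
c=max(cv2.findContours(m,0,1)[0],key=cv2.contourArea)
print(cv2.boundingRect(c))
ap=cv2.approxPolyDP(c,3,True).reshape(-1,2)
r=dict(np.load('w1.npz'))
for a in ap: print(a,ray(r,a[0],a[1],.008)[:2].round(4))
cv2.imwrite('pics/c1.png',cv2.resize(im[70:245,335:435],None,fx=3.4,fy=3.4,interpolation=cv2.INTER_CUBIC))
cv2.imwrite('pics/c2.png',cv2.resize(im[220:400,140:320],None,fx=3.3,fy=3.3,interpolation=cv2.INTER_CUBIC))
```

```text
(351, 80, 68, 154)
[418  85] [0.4539 0.1763]
[389  80] [0.4433 0.1515]
[382  85] [0.446  0.1444]
[353  86] [0.4405 0.1185]
[351 233] [0.5751 0.0863]
[410 232] [0.5882 0.1437]
```

View pics/c1.png

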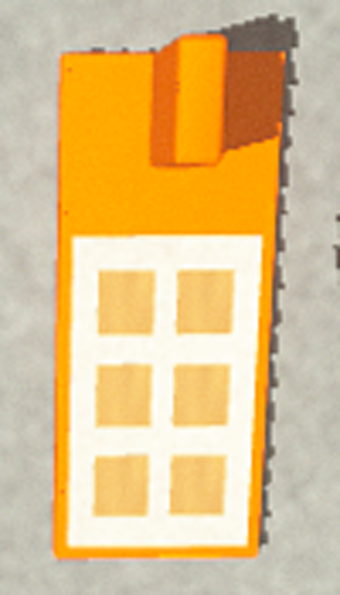

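View pics/c2.png

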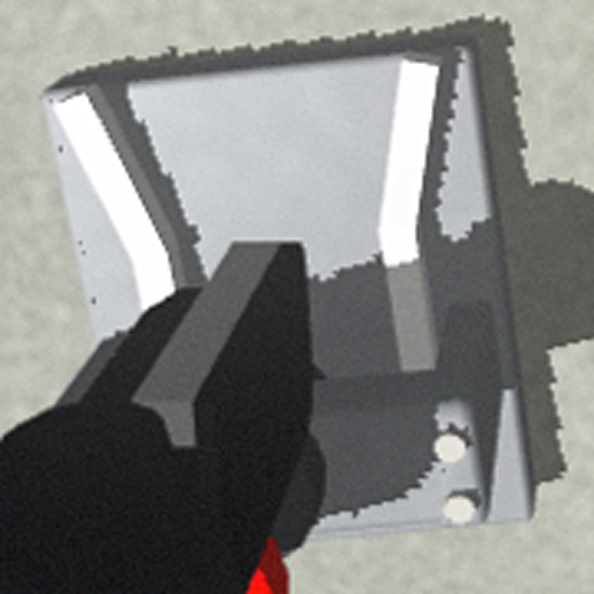

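Holder fin is about (0.4615, 0.1445) with yaw -13.5°. One quick wrist look at the press from straight ahead first.

Request:
move_arm --steps '[1, 0, -4, 1, 0, 0, 2, 1, -1, -4, 1, 0, 0, 2, 1, -1, -3, 1, 0, 0, 2, 1, 0, 0, 0, 0, 0, 0, 1, 0, 0, 0, 0, 0, 0]'

```text
t: 3.85
eef_pos: [0.5108, -0.0465, 0.3263]
tool_rot: [0.0, 0.068, 0.998, 0.0]
contact_force: [1.0, 1.7, 0.0]
gripper_width: 1.0
```

Run:
```python
from h import *
r=wrist('w2.png'); print(r['o']['eef_pos'],r['o']['tool_rot'])
np.savez('w2.npz',T=r['T'],mtx=r['mtx'])
for q,z in [('mouth',.02),('stop_face',.024),('knob_top',.15)]:
    for d in models.place_of('wrist',q)[:3]:
        p=d['position']; print(q,np.round(p,1),round(d['score'],2),ray(r,p[1],p[0],z).round(4))
```

```text
[ 0.510774   -0.04649321  0.32631896] [3.52457222e-04 6.83843443e-02 9.97658923e-01 3.61560772e-04]
mouth [291.1 126.5] 0.96 [ 0.5884 -0.2651  0.02  ]
mouth [228.  327.6] 0.88 [ 0.5483 -0.0404  0.02  ]
stop_face [171.2 484.9] 0.46 [0.511  0.1221 0.024 ]
knob_top [374.2 326.2] 0.6 [ 0.6354 -0.0561  0.15  ]
knob_top [307.3 325.7] 0.34 [ 0.5783 -0.0489  0.15  ]
```

View pics/w2.png

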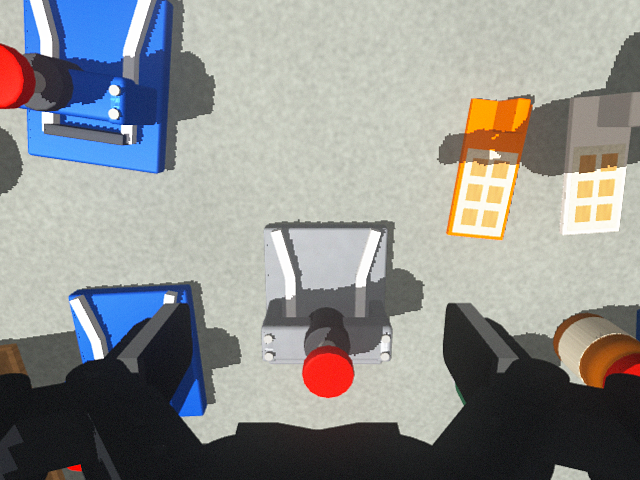

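Run:
```python
from h import *
im=cv2.imread('pics/w2.png')
cv2.imwrite('pics/c3.png',cv2.resize(im[210:410,250:410],None,fx=3.0*1,fy=3.0,interpolation=cv2.INTER_CUBIC))
hsv=cv2.cvtColor(im,cv2.COLOR_BGR2HSV)
m=cv2.inRange(hsv,(0,120,100),(8,255,255))|cv2.inRange(hsv,(174,120,100),(180,255,255)); m[:,:290]=0;m[:,370:]=0;m[410:]=0
c=max(cv2.findContours(m,0,1)[0],key=cv2.contourArea);print(cv2.minEnclosingCircle(c),cv2.fitEllipse(c))
```

```text
((327.7674560546875, 371.4148254394531), 26.44366455078125) ((327.64337158203125, 371.43450927734375), (51.06395721435547, 51.74693298339844), 167.5583953857422)
```

View pics/c3.png

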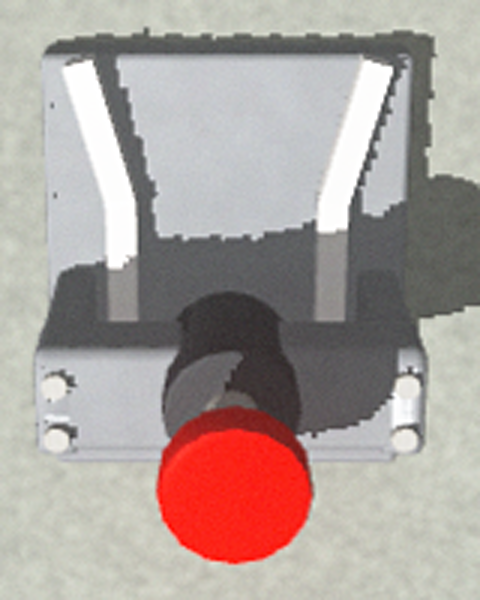

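Run:
```python
from h import *
r=dict(np.load('w2.npz'))
def c(p,z): return ray(r,250+(p[0]-1)/3,210+(p[1]-1)/3,z)[:2]
for nm,ps,z in [('Lrail',[(95,62),(135,200),(138,320)],.031),('Rrail',[(363,55),(318,197),(316,320)],.031),('baserear',[(43,56),(410,54)],.02),('knob',[(234.5,485)],.15)]:
    print(nm,np.round([c(p,z) for p in ps],4).tolist())
L=[c(p,.031) for p in [(95,62),(135,200),(138,320)]];R=[c(p,.031) for p in [(363,55),(318,197),(316,320)]]
for i in range(3): print('mid',((L[i]+R[i])/2).round(4),'gap',np.linalg.norm(L[i]-R[i]).round(4),'normal yaw',np.degrees(np.arctan2(*(L[i]-R[i])[::-1]))-90)
```

```text
Lrail [[0.5417, -0.0871], [0.5924, -0.0811], [0.6376, -0.0868]]
Rrail [[0.5516, 0.0029], [0.6, -0.0178], [0.6462, -0.0237]]
baserear [[0.5397, -0.1059], [0.5562, 0.0202]]
knob [[0.633, -0.0544]]
mid [ 0.5466 -0.0421] gap 0.0905 normal yaw -186.25564825856753
mid [ 0.5962 -0.0494] gap 0.0637 normal yaw -186.8048635338153
mid [ 0.6419 -0.0553] gap 0.0636 normal yaw -187.8056658164894
```

The press is measured: yaw -7.3°, centre line through (0.596,-0.0494), stop at about (0.670,-0.0588), home fin at about (0.546,-0.043). I'll go to the fin now.

Request:
move_arm --steps '[0.4, -0.8, 3.2, -1, 0, 0, -1, 0.4, -0.8, 3.2, -3.5, 0, 0, -1, 0.4, -0.8, 3.2, -3.5, 0, 0, -1, 0.4, -0.8, 3.2, -3.5, 0, 0, -1, 0.4, -0.8, 3.2, -3.5, 0, 0, -1, 0.4, -0.9, 3.1, -3.5, 0, 0, -0.7, 0.4, 0, 0, -2.6, 0, 0, 0, 0.4, 0, 0, 0, 0, 0, 0]'

```text
t: 4.85
eef_pos: [0.4588, 0.1453, 0.1119]
tool_rot: [-0.003, 0.115, 0.993, -0.002]
contact_force: [-0.2, -0.4, 0.5]
gripper_width: 0.698
```

Run:
```python
from h import *
r=wrist('w3.png'); print(r['o']['eef_pos'],r['o']['tool_rot'])
np.savez('w3.npz',T=r['T'],mtx=r['mtx'])
for q,z in [('orange_holder_fin',.033),('orange_holder_front',.004)]:
    for d in models.place_of('wrist',q)[:3]:
        p=d['position']; print(q,np.round(p,1),round(d['score'],2),ray(r,p[1],p[0],z).round(4))
```

```text
[0.45882368 0.14530003 0.11186547] [-0.00315054  0.11541422  0.99331077 -0.00183069]
orange_holder_fin [269.8 315.4] 0.97 [0.4612 0.1436 0.033 ]
```

View pics/w3.png

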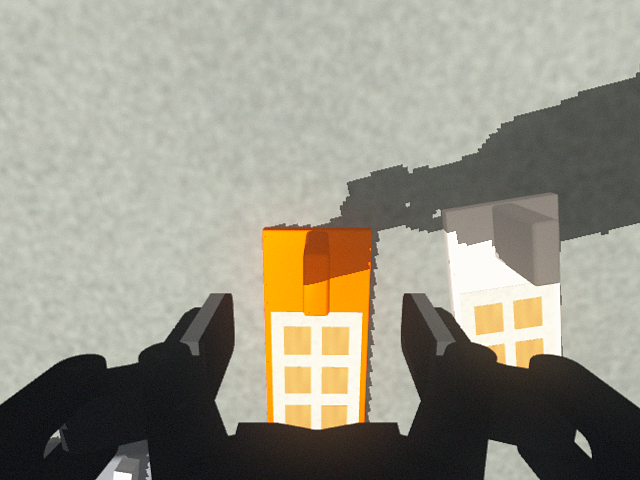

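The fin is centred between the open jaws at pixel (316,265), and its ray gives (0.461,0.1436), which agrees with my estimate. Descending and gripping.

Request:
move_arm --steps '[0.4, 0.1, -0.1, -2, 0, 0, 0, 0.4, 0, 0, -2, 0, 0, 0, 0.4, 0, 0, -2, 0, 0, 0, 0.4, 0, 0, -1, 0, 0, 0, 0.4, 0, 0, 0, 0, 0, 0, 0.4, 0, 0, 0, 0, 0, 0]'

```text
t: 5.6
eef_pos: [0.4637, 0.1433, 0.0462]
tool_rot: [0.001, 0.118, 0.993, 0.0]
contact_force: [0.5, -0.7, 0.3]
gripper_width: 0.702
```

Request:
move_arm --steps '[-1, 0, 0, 0, 0, 0, 0, -1, 0, 0, 0, 0, 0, 0, -1, 0, 0, 0, 0, 0, 0, -1, 0, 0, 0, 0, 0, 0, -1, 0, 0, 0, 0, 0, 0, -1, 0, 0, 0, 0, 0, 0]' --newtons 60

```text
t: 6.2
eef_pos: [0.4632, 0.1435, 0.0457]
tool_rot: [0.0, 0.117, 0.993, 0.0]
contact_force: [-0.7, -0.4, 6.4]
gripper_width: 0.131
```

Run:
```python
from h import *
r=wrist('w4.png'); o=r['o'];print(o['eef_pos'],o['tool_rot'],o['contact_force'],o['torque'],o['gripper_width'])
r=snap('side','s4.png')
im=cv2.imread('pics/s4.png');cv2.imwrite('pics/s4c.png',cv2.resize(im[120:280,180:380],None,fx=4,fy=3.7))
```

```text
[0.46315361 0.14350408 0.04567364] [3.56422112e-04 1.17473995e-01 9.93075847e-01 3.09730178e-04] [-0.71941668 -0.44709663  6.44501632] [-0.06719592  0.21903807 -0.02789696] 0.1306794718972283
```

View pics/w4.png

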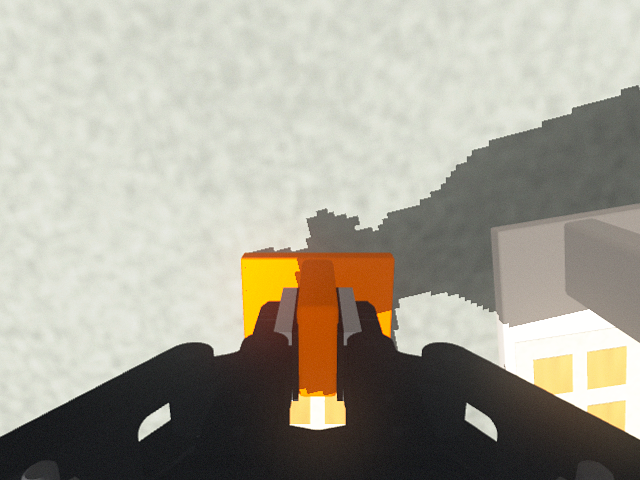

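View pics/s4c.png

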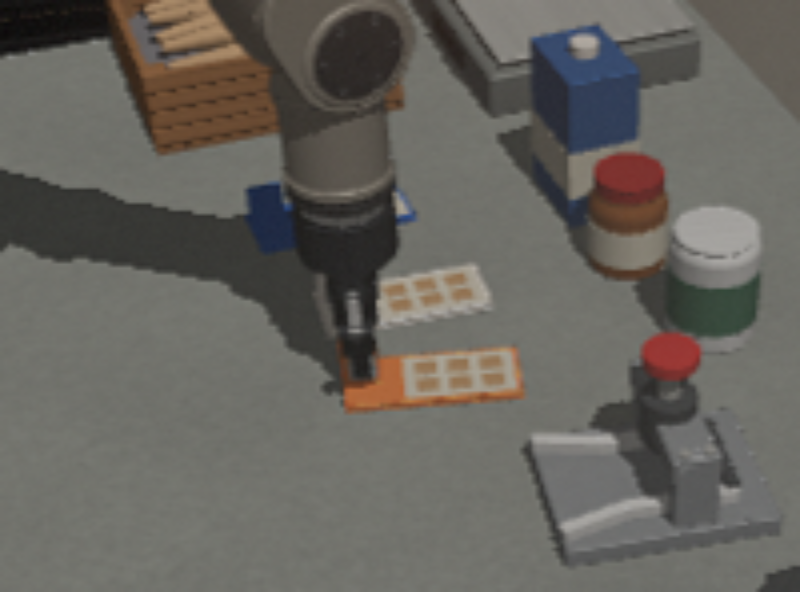

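The fin is held between the pads (gripper opening about 11 mm). Lifting and carrying it to a spot above the channel, front edge about 78 mm before the stop, clear of the bridge.

Request:
move_arm --steps '[-1, 0, 0, 2, 0, 0, 0, -1, 0, 0, 3, 0, 0, 0, -1, 0.1, -3, 1, 0, 0, 1.2, -1, 0.1, -4, 0, 0, 0, 2, -1, 0.2, -4, 0, 0, 0, 2, -1, 0.2, -4, 0, 0, 0, 1, -1, 0.1, -2.7, 0, 0, 0, 0, -1, 0, 0, 0, 0, 0, 0]'

```text
t: 7.1
eef_pos: [0.4692, -0.0382, 0.1052]
tool_rot: [-0.0, 0.067, 0.998, -0.001]
contact_force: [0.7, -0.1, -1.1]
gripper_width: 0.133
```

Request:
move_arm --steps '[-1, 0, 0, 0, 0, 0, 0, -1, 0, 0, 0, 0, 0, 0]'

```text
t: 7.3
eef_pos: [0.4697, -0.0325, 0.105]
tool_rot: [-0.0, 0.063, 0.998, 0.0]
contact_force: [-0.8, 0.4, -1.6]
gripper_width: 0.136
```

Run:
```python
from h import *
r=wrist('w5.png'); o=r['o'];print(o['eef_pos'],o['tool_rot'],o['contact_force'],o['torque'],o['gripper_width'])
q=o['tool_rot'];print(2*np.degrees(np.arctan2(q[2],q[1]))-90)
r=snap('side','s5.png')
im=cv2.imread('pics/s5.png');cv2.imwrite('pics/s5c.png',cv2.resize(im[160:300,220:400],None,fx=4.2,fy=4.2))
r=snap('top','t5.png')
im=cv2.imread('pics/t5.png');cv2.imwrite('pics/t5c.png',cv2.resize(im[180:300,250:400],None,fx=4.8,fy=4.8))
```

```text
[ 0.46966872 -0.0324781   0.10497745] [-1.90441994e-04  6.28022339e-02  9.98025935e-01  2.77067905e-04] [-0.77390229  0.38658507 -1.59177046] [ 0.02088524  0.00958397 -0.02586012] 0.13563099351603058
82.79865457391153
```

View pics/s5c.png

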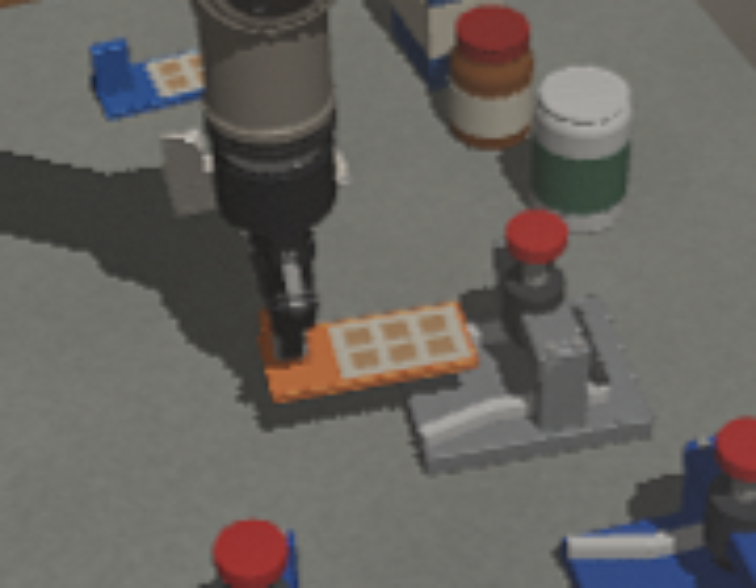

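View pics/t5c.png

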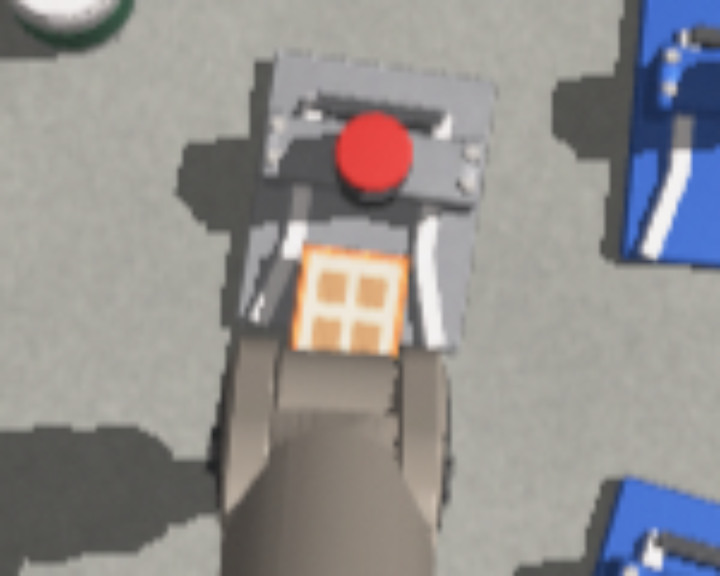

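View pics/w5.png

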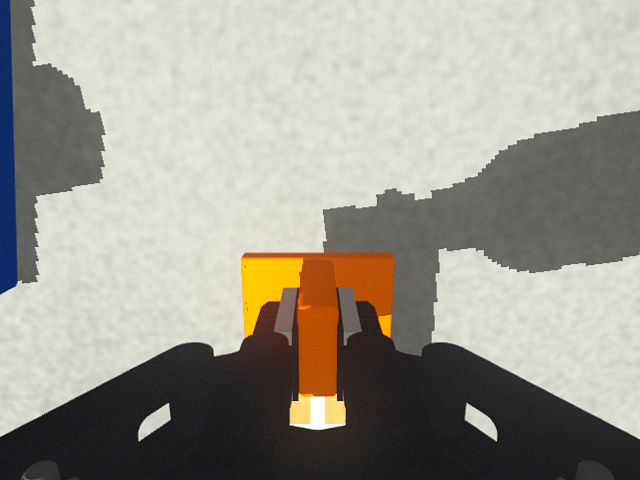

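Held level and aimed at the channel. Checking the lateral alignment numerically from the top view.

Run:
```python
from h import *
T=cams.read_camera('top')
def c(p,z): return ray(T,250+(p[0]-2)/4.8,180+(p[1]-2)/4.8,z)[:2]
a=c((303,247),.067);b=c((408,259),.067);m=(a+b)/2
print(a,b,m,np.linalg.norm(a-b),np.degrees(np.arctan2(*(a-b)[::-1]))-90)
k1=c((303,255),.031);k2=c((418,255),.031);print('rails',k1,k2)
k=c((374,152),.15);print('knob',k)
y=np.radians(-7.3);d=np.array([np.cos(y),np.sin(y)]);n=np.array([-d[1],d[0]])
for nm,p in [('wristline',np.array([.5962,-.0494])),('knob',k)]: print(nm,'front rel along,lat',(m-p)@d,(m-p)@n)
im=cv2.imread('pics/t5.png');cv2.imwrite('pics/t5d.png',cv2.resize(im[190:260,290:360],None,fx=8.5,fy=8.5,interpolation=cv2.INTER_CUBIC))
```

```text
[ 0.59482324 -0.01765328] [ 0.5884052  -0.07629971] [ 0.59161422 -0.04697649] 0.058996564007882946 -6.245377898071652
rails [ 0.59412825 -0.0175944 ] [ 0.59448463 -0.08327609]
knob [ 0.63671929 -0.05522617]
wristline front rel along,lat -0.004856551214450009 0.00182117138053128
knob front rel along,lat -0.04578770884861663 0.0024515536433465396
```

View pics/t5d.png

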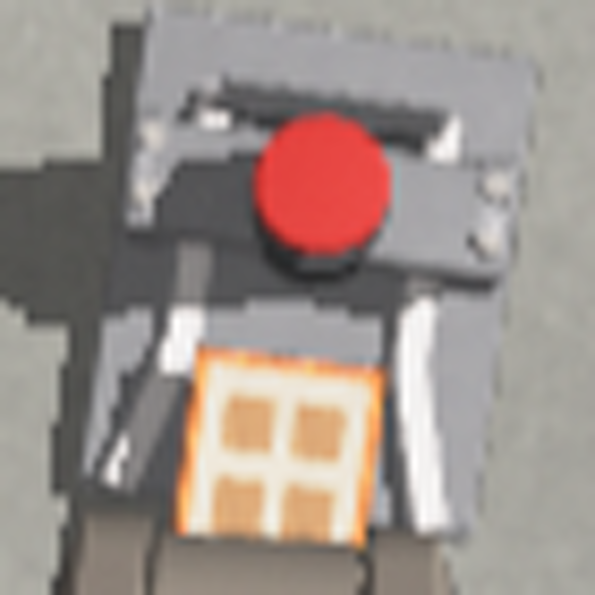

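Both measurements put the holder about 2 mm left of the centre line, so I'll correct that and lower it into the channel.

Request:
move_arm --steps '[-1, 0, -0.2, 0, 0, 0, 0, -1, 0, 0, -1, 0, 0, 0, -1, 0, 0, -1, 0, 0, 0, -1, 0, 0, -1, 0, 0, 0, -1, 0, 0, -0.4, 0, 0, 0, -1, 0, 0, 0, 0, 0, 0, -1, 0, 0, 0, 0, 0, 0, -1, 0, 0, 0, 0, 0, 0]'

```text
t: 8.3
eef_pos: [0.47, -0.0358, 0.0713]
tool_rot: [0.0, 0.064, 0.998, 0.0]
contact_force: [-0.3, 0.1, -1.1]
gripper_width: 0.134
```

Run:
```python
from h import *
o=status.get_obs();print(o['eef_pos'],o['contact_force'],o['torque'])
r=snap('side','s6.png')
im=cv2.imread('pics/s6.png');cv2.imwrite('pics/s6c.png',cv2.resize(im[190:290,260:400],None,fx=5,fy=5))
r=snap('top','t6.png')
im=cv2.imread('pics/t6.png');cv2.imwrite('pics/t6d.png',cv2.resize(im[190:260,290:360],None,fx=8.5,fy=8.5,interpolation=cv2.INTER_CUBIC))
```

```text
[ 0.47001502 -0.0357648   0.07132297] [-0.32914612  0.11210713 -1.14725375] [-0.01178216  0.01463666 -0.03456658]
```

View pics/s6c.png

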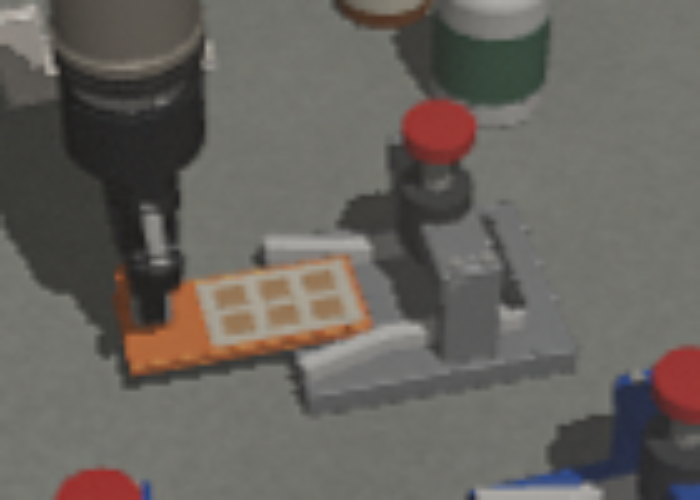

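View pics/t6d.png

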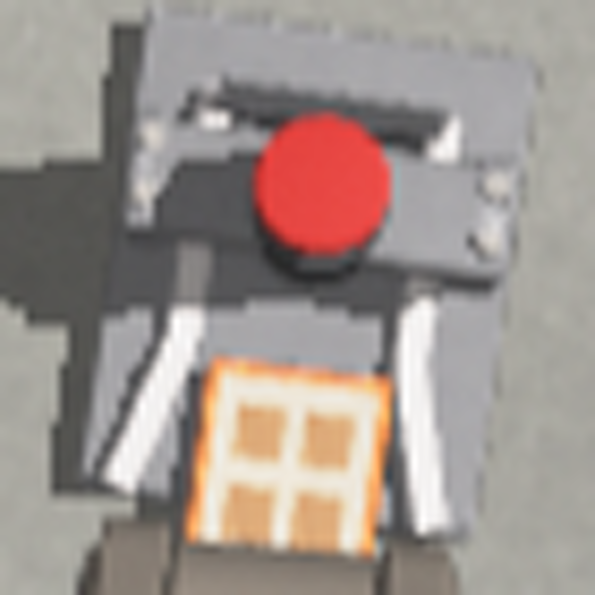

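The holder sits inside the rails, now about 1 mm right of centre. I'll nudge it left, lower it slightly and slide it in.

Request:
move_arm --steps '[-1, 0, 0.1, -0.3, 0, 0, 0, -1, 1.0, -0.13, 0, 0, 0, 0, -1, 1.0, -0.13, 0, 0, 0, 0, -1, 1.0, -0.13, 0, 0, 0, 0, -1, 1.0, -0.13, 0, 0, 0, 0, -1, 0, 0, 0, 0, 0, 0, -1, 0, 0, 0, 0, 0, 0]'

```text
t: 9.1
eef_pos: [0.5098, -0.04, 0.0679]
tool_rot: [-0.0, 0.064, 0.998, -0.0]
contact_force: [0.2, 0.4, -1.2]
gripper_width: 0.13
```

Run:
```python
from h import *
o=status.get_obs();print(o['eef_pos'],o['contact_force'],o['torque'])
r=snap('top','t7.png')
im=cv2.imread('pics/t7.png');cv2.imwrite('pics/t7d.png',cv2.resize(im[190:260,290:360],None,fx=8.5,fy=8.5,interpolation=cv2.INTER_CUBIC))
```

```text
[ 0.50978652 -0.0400131   0.06792054] [ 0.16780232  0.37820726 -1.20690213] [ 0.03701713  0.04805298 -0.01193465]
```

View pics/t7d.png

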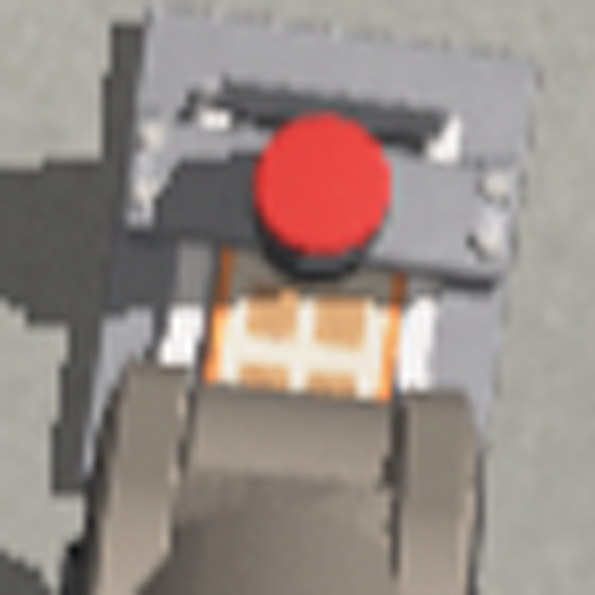

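Centred between the rails with no contact. I'll advance 3 cm more, then lower to the floor.

Request:
move_arm --steps '[-1, 1.0, -0.13, 0, 0, 0, 0, -1, 1.0, -0.13, 0, 0, 0, 0, -1, 0.8, -0.1, 0, 0, 0, 0, -1, 0, 0, -0.1, 0, 0, 0, -1, 0, 0, 0, 0, 0, 0, -1, 0, 0, 0, 0, 0, 0]'

```text
t: 9.75
eef_pos: [0.5372, -0.0435, 0.0669]
tool_rot: [-0.0, 0.064, 0.998, -0.0]
contact_force: [-0.6, 0.1, -1.3]
gripper_width: 0.126
```

Request:
move_arm --steps '[-1, 0, 0, -0.1, 0, 0, 0, -1, 0, 0, 0, 0, 0, 0]'

```text
t: 9.95
eef_pos: [0.5374, -0.0435, 0.066]
tool_rot: [-0.0, 0.064, 0.998, 0.0]
contact_force: [-0.7, 0.8, -2.1]
gripper_width: 0.131
```

Request:
move_arm --steps '[-1, 0, 0, -0.1, 0, 0, 0, -1, 0, 0, 0, 0, 0, 0]'

```text
t: 10.15
eef_pos: [0.5376, -0.0435, 0.0657]
tool_rot: [-0.0, 0.064, 0.998, 0.0]
contact_force: [-2.5, 0.6, 7.2]
gripper_width: 0.134
```

Request:
move_arm --steps '[-1, 0, 0, -0.05, 0, 0, 0, -1, 0, 0, 0, 0, 0, 0]'

```text
t: 10.35
eef_pos: [0.5376, -0.0435, 0.0657]
tool_rot: [-0.0, 0.064, 0.998, 0.0]
contact_force: [-5.6, 0.9, 12.9]
gripper_width: 0.132
```

The holder is on the floor (contact at TCP z 0.0657). I'll ease off and slide forward in small steps, watching the force.

Request:
move_arm --steps '[-1, 0, 0, 0.1, 0, 0, 0, -1, 0.2, -0.03, 0, 0, 0, 0, -1, 0.2, -0.03, 0, 0, 0, 0, -1, 0, 0, 0, 0, 0, 0, -1, 0, 0, 0, 0, 0, 0]'

```text
t: 10.85
eef_pos: [0.5418, -0.0441, 0.0657]
tool_rot: [-0.0, 0.064, 0.998, 0.0]
contact_force: [-3.7, 0.1, 4.5]
gripper_width: 0.132
```

Request:
move_arm --steps '[-1, 0.1, -0.01, 0, 0, 0, 0, -1, 0.1, -0.01, 0, 0, 0, 0, -1, 0, 0, 0, 0, 0, 0]'

```text
t: 11.15
eef_pos: [0.5434, -0.0443, 0.0657]
tool_rot: [-0.001, 0.064, 0.998, 0.0]
contact_force: [-3.8, 0.1, 5.5]
gripper_width: 0.13
```

Request:
move_arm --steps '[-1, 0.1, -0.01, 0, 0, 0, 0, -1, 0, 0, 0, 0, 0, 0, -1, 0, 0, 0, 0, 0, 0]'

```text
t: 11.45
eef_pos: [0.5443, -0.0444, 0.0657]
tool_rot: [-0.001, 0.064, 0.998, 0.0]
contact_force: [-4.5, 1.1, 6.8]
gripper_width: 0.131
```

Request:
move_arm --steps '[-1, 0.1, -0.01, 0, 0, 0, 0, -1, 0, 0, 0, 0, 0, 0]'

```text
t: 11.65
eef_pos: [0.5453, -0.0445, 0.0657]
tool_rot: [-0.001, 0.064, 0.998, 0.0]
contact_force: [-3.8, 0.1, 7.4]
gripper_width: 0.132
```

Request:
move_arm --steps '[-1, 0.1, -0.01, 0, 0, 0, 0, -1, 0, 0, 0, 0, 0, 0]'

```text
t: 11.85
eef_pos: [0.5463, -0.0446, 0.0657]
tool_rot: [-0.001, 0.064, 0.998, 0.0]
contact_force: [-4.2, 0.3, 6.1]
gripper_width: 0.134
```

Request:
move_arm --steps '[-1, 0.1, -0.01, 0, 0, 0, 0, -1, 0, 0, 0, 0, 0, 0]'

```text
t: 12.05
eef_pos: [0.5473, -0.0447, 0.0657]
tool_rot: [-0.001, 0.064, 0.998, 0.0]
contact_force: [-4.1, 0.8, 6.9]
gripper_width: 0.131
```

Request:
move_arm --steps '[-1, 0.1, -0.01, 0.03, 0, 0, 0, -1, 0, 0, 0, 0, 0, 0]'

```text
t: 12.25
eef_pos: [0.5487, -0.0448, 0.0657]
tool_rot: [-0.0, 0.064, 0.998, 0.0]
contact_force: [-2.9, 0.2, 2.2]
gripper_width: 0.131
```

Request:
move_arm --steps '[-1, 0.1, -0.01, 0, 0, 0, 0, -1, 0, 0, 0, 0, 0, 0]'

```text
t: 12.45
eef_pos: [0.5487, -0.0448, 0.0657]
tool_rot: [-0.001, 0.064, 0.998, 0.0]
contact_force: [-6.4, 0.2, 5.8]
gripper_width: 0.129
```

Run:
```python
from h import *
o=status.get_obs();print(o['eef_pos'],o['contact_force'],o['torque'])
r=snap('side','s8.png')
im=cv2.imread('pics/s8.png');cv2.imwrite('pics/s8c.png',cv2.resize(im[200:280,300:400],None,fx=7,fy=7,interpolation=cv2.INTER_CUBIC))
```

```text
[ 0.54865326 -0.04477119  0.06571861] [-6.3596959   0.24442339  5.83712252] [ 0.1559482   0.91948408 -0.04171511]
```

View pics/s8c.png

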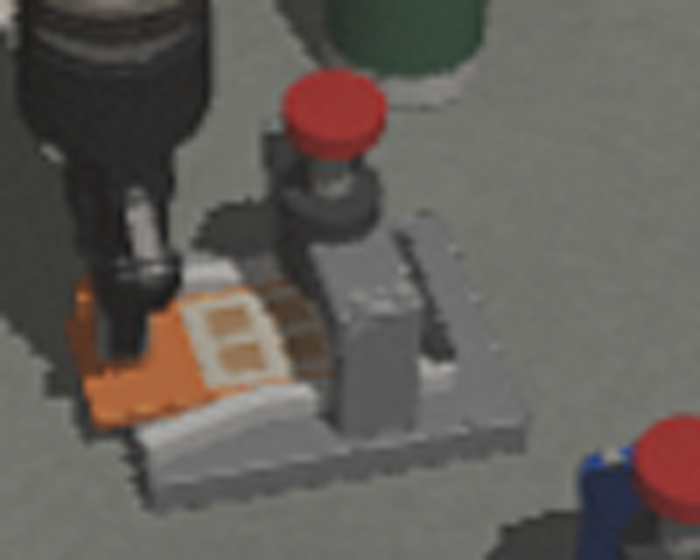

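TCP x stopped at 0.5487 while the back force rose, which matches the predicted home of about 0.548. One more half-millimetre to confirm.

Request:
move_arm --steps '[-1, 0.05, -0.01, 0, 0, 0, 0, -1, 0, 0, 0, 0, 0, 0, -1, 0, 0, 0, 0, 0, 0]'

```text
t: 12.8
eef_pos: [0.5487, -0.0448, 0.0657]
tool_rot: [-0.002, 0.064, 0.998, 0.0]
contact_force: [-7.2, 0.5, 7.5]
gripper_width: 0.13
```

Request:
move_arm --steps '[-1, 0.1, -0.01, 0, 0, 0, 0, -1, 0, 0, 0, 0, 0, 0, -1, 0, 0, 0, 0, 0, 0]'

```text
t: 13.1
eef_pos: [0.5487, -0.0448, 0.0657]
tool_rot: [-0.003, 0.064, 0.998, 0.0]
contact_force: [-10.9, 2.1, 11.2]
gripper_width: 0.13
```

Firm stop at 11 N. I'll relieve most of the push, release and rise.

Request:
move_arm --steps '[-1, -0.15, 0.02, 0.08, 0, 0, 0, -1, 0, 0, 0, 0, 0, 0]'

```text
t: 13.3
eef_pos: [0.5488, -0.0447, 0.0663]
tool_rot: [-0.001, 0.064, 0.998, 0.0]
contact_force: [-3.2, 0.3, 0.7]
gripper_width: 0.135
```

Request:
move_arm --steps '[0, 0, 0, 0, 0, 0, 0, 0, 0, 0, 0, 0, 0, 0, 0, 0, 0, 0, 0, 0, 0, 0, 0, 0, 0, 0, 0, 0, 0, 0, 0, 1, 0, 0, 0, 0, 0, 0, 2, 0, 0, 0, 0, 0, 0, 3, 0, 0, 0]'

```text
t: 14.0
eef_pos: [0.5488, -0.045, 0.1268]
tool_rot: [-0.001, 0.064, 0.998, -0.0]
contact_force: [-0.2, -0.7, 0.4]
gripper_width: 0.499
```

Run:
```python
from h import *
o=status.get_obs();print(o['eef_pos'],o['contact_force'],o['gripper_width'])
r=snap('side','s9.png')
im=cv2.imread('pics/s9.png');cv2.imwrite('pics/s9c.png',cv2.resize(im[190:280,290:400],None,fx=6.5,fy=6.5,interpolation=cv2.INTER_CUBIC))
r=snap('top','t9.png')
im=cv2.imread('pics/t9.png');cv2.imwrite('pics/t9d.png',cv2.resize(im[190:270,280:360],None,fx=7.2,fy=7.2,interpolation=cv2.INTER_CUBIC))
```

```text
[ 0.54882125 -0.04497313  0.12676506] [-0.22209376 -0.71222974  0.39588944] 0.499119121609861
```

View pics/s9c.png

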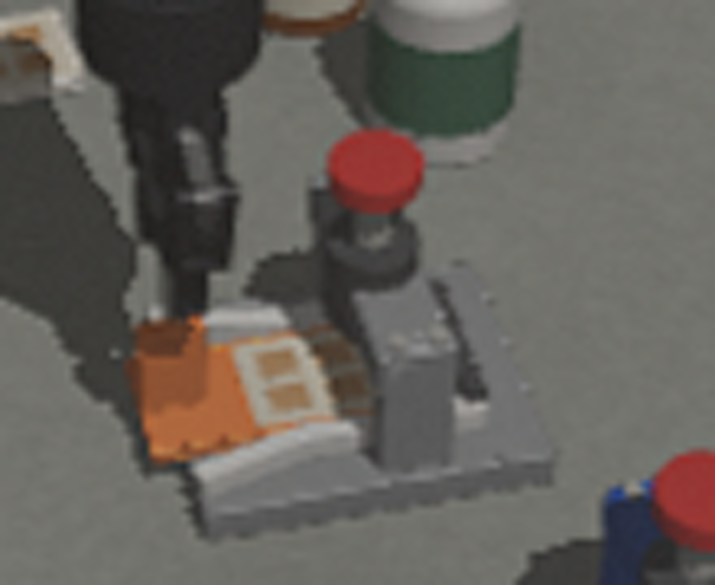

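View pics/t9d.png

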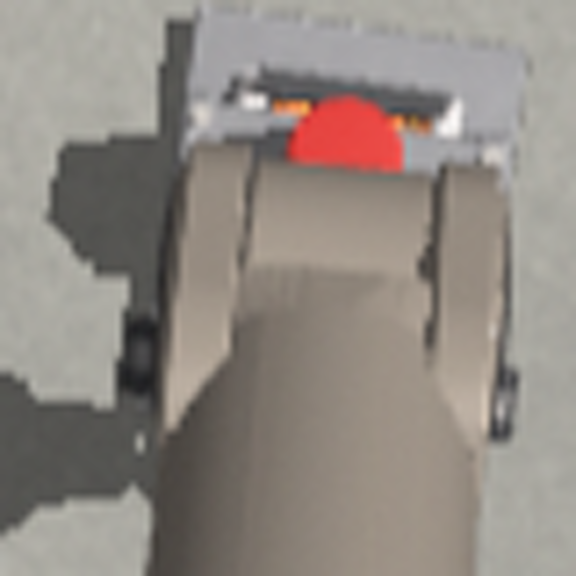

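Orange shows right up against the dark stop bar on both sides of the knob (top crop about (290,105) and (415,125)), so the holder is home. Next I close the fingers and go above the knob.

Request:
move_arm --steps '[-1, 0, 0, 4, 0, 0, 0, -1, 0, 0, 4.5, 0, 0, 0, -1, 3, -0.3, 0.3, 0, 0, 0, -1, 3, -0.3, 0, 0, 0, 0, -1, 2.6, -0.35, 0, 0, 0, 0, -1, 0, 0, 0, 0, 0, 0, -1, 0, 0, 0, 0, 0, 0, -1, 0, 0, 0, 0, 0, 0]'

```text
t: 14.9
eef_pos: [0.6347, -0.0544, 0.2144]
tool_rot: [-0.001, 0.064, 0.998, -0.0]
contact_force: [-0.2, 0.0, -0.1]
gripper_width: -0.001
```

Run:
```python
from h import *
r=wrist('w10.png');o=r['o'];print(o['eef_pos'],o['contact_force'],o['gripper_width'])
r=snap('side','s10.png')
im=cv2.imread('pics/s10.png');cv2.imwrite('pics/s10c.png',cv2.resize(im[150:280,290:420],None,fx=5.,fy=4.6,interpolation=cv2.INTER_CUBIC))
```

```text
[ 0.63466395 -0.05443609  0.21437527] [-0.23750898  0.02967391 -0.11515331] -0.0013827578118390652
```

View pics/s10c.png

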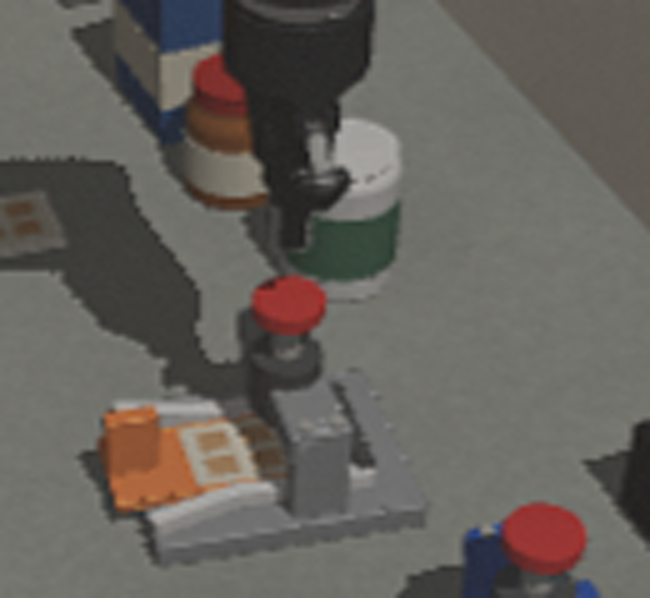

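View pics/w10.png

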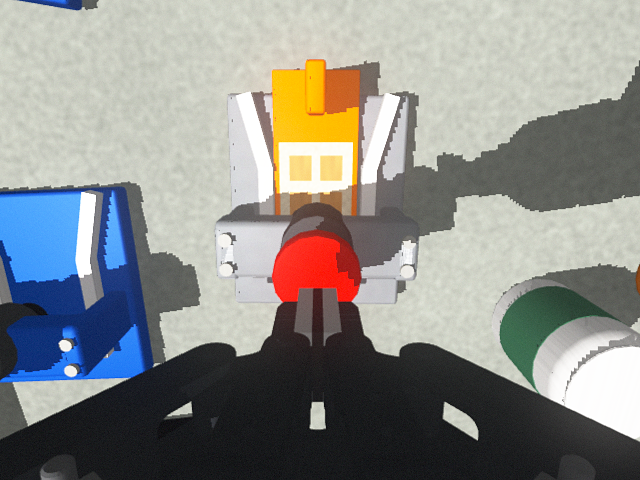

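The fingers stand over the knob centre and the holder lies straight in the channel. I'll come down and feel for contact.

Request:
move_arm --steps '[-1, 0, 0, -1.5, 0, 0, 0, -1, 0, 0, -1.5, 0, 0, 0, -1, 0, 0, -0.5, 0, 0, 0, -1, 0, 0, 0, 0, 0, 0, -1, 0, 0, 0, 0, 0, 0]'

```text
t: 15.5
eef_pos: [0.6357, -0.0544, 0.1794]
tool_rot: [-0.0, 0.064, 0.998, -0.0]
contact_force: [-0.5, -0.6, -0.5]
gripper_width: 0.001
```

Request:
move_arm --steps '[-1, 0, 0, -0.3, 0, 0, 0, -1, 0, 0, -0.3, 0, 0, 0, -1, 0, 0, 0, 0, 0, 0, -1, 0, 0, 0, 0, 0, 0]'

```text
t: 15.9
eef_pos: [0.6363, -0.0545, 0.1742]
tool_rot: [0.001, 0.064, 0.998, 0.0]
contact_force: [-0.1, -0.6, 2.2]
gripper_width: -0.005
```

Request:
move_arm --steps '[-1, 0, 0, -0.2, 0, 0, 0, -1, 0, 0, -0.2, 0, 0, 0, -1, 0, 0, 0, 0, 0, 0, -1, 0, 0, 0, 0, 0, 0]'

```text
t: 16.3
eef_pos: [0.6362, -0.0545, 0.1699]
tool_rot: [0.0, 0.064, 0.998, -0.0]
contact_force: [1.2, -0.3, 3.2]
gripper_width: 0.0
```

Request:
move_arm --steps '[-1, 0, 0, -0.1, 0, 0, 0, -1, 0, 0, -0.1, 0, 0, 0, -1, 0, 0, 0, 0, 0, 0, -1, 0, 0, 0, 0, 0, 0]'

```text
t: 16.7
eef_pos: [0.6362, -0.0544, 0.1679]
tool_rot: [0.0, 0.064, 0.998, 0.0]
contact_force: [3.1, -1.6, 4.5]
gripper_width: 0.0
```

Request:
move_arm --steps '[-1, 0, 0, -0.1, 0, 0, 0, -1, 0, 0, 0, 0, 0, 0, -1, 0, 0, 0, 0, 0, 0]'

```text
t: 17.0
eef_pos: [0.6362, -0.0545, 0.1669]
tool_rot: [0.0, 0.064, 0.998, -0.0]
contact_force: [2.8, -1.2, 4.7]
gripper_width: -0.004
```

Request:
move_arm --steps '[-1, 0, 0, -0.1, 0, 0, 0, -1, 0, 0, 0, 0, 0, 0, -1, 0, 0, 0, 0, 0, 0]'

```text
t: 17.3
eef_pos: [0.6362, -0.0545, 0.166]
tool_rot: [0.001, 0.064, 0.998, -0.0]
contact_force: [2.6, -0.8, 4.2]
gripper_width: 0.003
```

Request:
move_arm --steps '[-1, 0, 0, -0.1, 0, 0, 0, -1, 0, 0, 0, 0, 0, 0, -1, 0, 0, 0, 0, 0, 0]'

```text
t: 17.6
eef_pos: [0.6362, -0.0545, 0.165]
tool_rot: [0.001, 0.064, 0.998, 0.0]
contact_force: [3.1, -0.7, 6.2]
gripper_width: 0.002
```

Request:
move_arm --steps '[-1, 0, 0, -0.1, 0, 0, 0, -1, 0, 0, 0, 0, 0, 0, -1, 0, 0, 0, 0, 0, 0]'

```text
t: 17.9
eef_pos: [0.6362, -0.0544, 0.164]
tool_rot: [0.001, 0.064, 0.998, 0.0]
contact_force: [3.2, -0.1, 6.1]
gripper_width: -0.003
```

Request:
move_arm --steps '[-1, 0, 0, -0.1, 0, 0, 0, -1, 0, 0, 0, 0, 0, 0, -1, 0, 0, 0, 0, 0, 0]'

```text
t: 18.2
eef_pos: [0.6362, -0.0545, 0.1631]
tool_rot: [0.001, 0.064, 0.998, 0.0]
contact_force: [2.6, 0.2, 5.6]
gripper_width: 0.001
```

Request:
move_arm --steps '[-1, 0, 0, -0.1, 0, 0, 0, -1, 0, 0, 0, 0, 0, 0, -1, 0, 0, 0, 0, 0, 0]'

```text
t: 18.5
eef_pos: [0.6362, -0.0545, 0.1621]
tool_rot: [0.001, 0.064, 0.998, 0.0]
contact_force: [2.6, -0.2, 5.8]
gripper_width: -0.001
```

Request:
move_arm --steps '[-1, 0, 0, -0.1, 0, 0, 0, -1, 0, 0, 0, 0, 0, 0, -1, 0, 0, 0, 0, 0, 0]'

```text
t: 18.8
eef_pos: [0.6362, -0.0545, 0.1612]
tool_rot: [0.001, 0.064, 0.998, 0.0]
contact_force: [2.2, -0.8, 6.1]
gripper_width: -0.003
```

Request:
move_arm --steps '[-1, 0, 0, -0.1, 0, 0, 0, -1, 0, 0, 0, 0, 0, 0, -1, 0, 0, 0, 0, 0, 0]'

```text
t: 19.1
eef_pos: [0.6362, -0.0545, 0.1602]
tool_rot: [0.001, 0.064, 0.998, 0.0]
contact_force: [1.7, -0.9, 6.9]
gripper_width: 0.001
```

Request:
move_arm --steps '[-1, 0, 0, -0.1, 0, 0, 0, -1, 0, 0, 0, 0, 0, 0, -1, 0, 0, 0, 0, 0, 0]'

```text
t: 19.4
eef_pos: [0.6362, -0.0545, 0.1592]
tool_rot: [0.001, 0.064, 0.998, 0.0]
contact_force: [1.9, -0.9, 7.0]
gripper_width: 0.002
```

Request:
move_arm --steps '[-1, 0, 0, -0.1, 0, 0, 0, -1, 0, 0, 0, 0, 0, 0, -1, 0, 0, 0, 0, 0, 0]'

```text
t: 19.7
eef_pos: [0.6362, -0.0545, 0.1583]
tool_rot: [0.001, 0.064, 0.998, 0.0]
contact_force: [1.8, -0.4, 7.8]
gripper_width: 0.001
```

Request:
move_arm --steps '[-1, 0, 0, -0.1, 0, 0, 0, -1, 0, 0, 0, 0, 0, 0, -1, 0, 0, 0, 0, 0, 0]'

```text
t: 20.0
eef_pos: [0.6362, -0.0545, 0.1573]
tool_rot: [0.001, 0.064, 0.998, 0.0]
contact_force: [1.9, -0.7, 6.7]
gripper_width: -0.001
```

Request:
move_arm --steps '[-1, 0, 0, -0.1, 0, 0, 0, -1, 0, 0, 0, 0, 0, 0, -1, 0, 0, 0, 0, 0, 0]'

```text
t: 20.3
eef_pos: [0.6362, -0.0545, 0.1564]
tool_rot: [0.001, 0.064, 0.998, 0.0]
contact_force: [1.2, 0.0, 7.8]
gripper_width: 0.002
```

Request:
move_arm --steps '[-1, 0, 0, -0.1, 0, 0, 0, -1, 0, 0, 0, 0, 0, 0, -1, 0, 0, 0, 0, 0, 0]'

```text
t: 20.6
eef_pos: [0.6362, -0.0545, 0.1554]
tool_rot: [0.001, 0.064, 0.998, 0.0]
contact_force: [0.8, -0.7, 8.8]
gripper_width: -0.001
```

Request:
move_arm --steps '[-1, 0, 0, -0.1, 0, 0, 0, -1, 0, 0, 0, 0, 0, 0, -1, 0, 0, 0, 0, 0, 0]'

```text
t: 20.9
eef_pos: [0.6362, -0.0545, 0.1545]
tool_rot: [0.001, 0.064, 0.998, 0.0]
contact_force: [1.8, -0.4, 8.8]
gripper_width: 0.003
```

Request:
move_arm --steps '[-1, 0, 0, -0.1, 0, 0, 0, -1, 0, 0, 0, 0, 0, 0, -1, 0, 0, 0, 0, 0, 0]'

```text
t: 21.2
eef_pos: [0.6362, -0.0545, 0.1535]
tool_rot: [0.001, 0.064, 0.998, 0.0]
contact_force: [1.7, -0.1, 9.6]
gripper_width: 0.0
```

Request:
move_arm --steps '[-1, 0, 0, -0.1, 0, 0, 0, -1, 0, 0, 0, 0, 0, 0, -1, 0, 0, 0, 0, 0, 0]'

```text
t: 21.5
eef_pos: [0.6362, -0.0545, 0.1525]
tool_rot: [0.001, 0.064, 0.998, 0.0]
contact_force: [0.3, -0.7, 8.9]
gripper_width: -0.004
```

Request:
move_arm --steps '[-1, 0, 0, -0.1, 0, 0, 0, -1, 0, 0, 0, 0, 0, 0, -1, 0, 0, 0, 0, 0, 0]'

```text
t: 21.8
eef_pos: [0.6362, -0.0544, 0.1516]
tool_rot: [0.001, 0.064, 0.998, 0.0]
contact_force: [0.3, -0.2, 9.5]
gripper_width: 0.0
```

Request:
move_arm --steps '[-1, 0, 0, -0.1, 0, 0, 0, -1, 0, 0, 0, 0, 0, 0, -1, 0, 0, 0, 0, 0, 0]'

```text
t: 22.1
eef_pos: [0.6362, -0.0545, 0.1506]
tool_rot: [0.001, 0.064, 0.998, 0.0]
contact_force: [0.9, -0.4, 9.0]
gripper_width: -0.001
```

Request:
move_arm --steps '[-1, 0, 0, -0.1, 0, 0, 0, -1, 0, 0, 0, 0, 0, 0, -1, 0, 0, 0, 0, 0, 0]'

```text
t: 22.4
eef_pos: [0.6363, -0.0545, 0.1505]
tool_rot: [0.001, 0.064, 0.998, 0.0]
contact_force: [-1.4, 0.4, 16.0]
gripper_width: -0.0
```

Request:
move_arm --steps '[-1, 0, 0, -0.1, 0, 0, 0, -1, 0, 0, 0, 0, 0, 0, -1, 0, 0, 0, 0, 0, 0]'

```text
t: 22.7
eef_pos: [0.6363, -0.0545, 0.1505]
tool_rot: [0.001, 0.064, 0.998, 0.0]
contact_force: [-4.6, -0.2, 21.7]
gripper_width: 0.002
```

Request:
move_arm --steps '[-1, 0, 0, -0.05, 0, 0, 0, -1, 0, 0, 0, 0, 0, 0, -1, 0, 0, 0, 0, 0, 0]'

```text
t: 23.0
eef_pos: [0.6363, -0.0545, 0.1505]
tool_rot: [0.001, 0.064, 0.998, 0.0]
contact_force: [-5.2, 0.5, 25.1]
gripper_width: 0.003
```

The stamp bottomed hard at z 0.1505 (about 24 mm travel). 25 N on the knob is roughly 15 N on the card. I'll ease slightly and hold.

Request:
move_arm --steps '[-1, 0, 0, 0.03, 0, 0, 0, -1, 0, 0, 0, 0, 0, 0, -1, 0, 0, 0, 0, 0, 0, -1, 0, 0, 0, 0, 0, 0, -1, 0, 0, 0, 0, 0, 0, -1, 0, 0, 0, 0, 0, 0, -1, 0, 0, 0, 0, 0, 0]'

```text
t: 23.7
eef_pos: [0.6363, -0.0545, 0.1504]
tool_rot: [0.001, 0.064, 0.998, 0.0]
contact_force: [-4.7, 0.3, 23.6]
gripper_width: -0.002
```

Run:
```python
from h import *
o=status.get_obs();print(o['eef_pos'],o['contact_force'])
r=snap('side','s11.png')
im=cv2.imread('pics/s11.png');cv2.imwrite('pics/s11c.png',cv2.resize(im[180:280,290:400],None,fx=6,fy=6,interpolation=cv2.INTER_CUBIC))
r=snap('top','t11.png')
im=cv2.imread('pics/t11.png');cv2.imwrite('pics/t11d.png',cv2.resize(im[190:270,280:360],None,fx=7.2,fy=7.2,interpolation=cv2.INTER_CUBIC))
```

```text
[ 0.63630986 -0.05448914  0.15042637] [-4.66866922  0.3497663  23.58776276]
```

View pics/s11c.png

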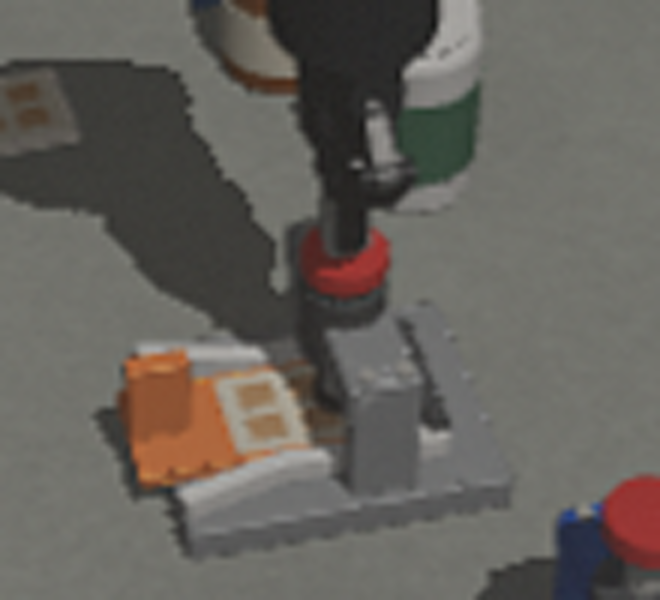

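The side view shows the knob fully down under the fingers and the holder still flat. I held about 23.6 N for 0.7 s, and now rise gently.

Request:
move_arm --steps '[-1, 0, 0, 0.3, 0, 0, 0, -1, 0, 0, 0.5, 0, 0, 0, -1, 0, 0, 0.6, 0, 0, 0, -1, 0, 0, 0.6, 0, 0, 0, -1, 0, 0, 0.6, 0, 0, 0, -1, 0, 0, 0.6, 0, 0, 0, -1, 0, 0, 2, 0, 0, 0, -1, 0, 0, 3, 0, 0, 0]'

```text
t: 24.6
eef_pos: [0.6328, -0.054, 0.2271]
tool_rot: [-0.004, 0.063, 0.998, -0.0]
contact_force: [1.9, 0.7, 0.3]
gripper_width: 0.003
```

Request:
move_arm --steps '[-1, -2, 1, 2, 0, 0, 0, -1, -4, 2, 1, 0, 0, 0, -1, -4, 2, 0, 0, 0, 0, -1, 0, 0, 0, 0, 0, 0, -1, 0, 0, 0, 0, 0, 0]'

```text
t: 25.1
eef_pos: [0.5341, -0.0039, 0.2589]
tool_rot: [-0.001, 0.063, 0.998, -0.0]
contact_force: [0.7, 0.5, 0.5]
gripper_width: -0.001
```

Run:
```python
from h import *
r=wrist('w12.png');o=r['o'];print(o['eef_pos'],o['contact_force'],o['t'])
im=cv2.imread('pics/w12.png')
r=snap('side','s12.png')
for q in ['knob_top','orange_holder_fin']:
    for d in models.place_of('side',q)[:3]: print(q,np.round(d['position'],1),round(d['score'],2))
im=cv2.imread('pics/s12.png');cv2.imwrite('pics/s12c.png',cv2.resize(im[150:280,240:400],None,fx=5,fy=4.6,interpolation=cv2.INTER_CUBIC))
r=snap('top','t12.png')
im=cv2.imread('pics/t12.png');cv2.imwrite('pics/t12d.png',cv2.resize(im[190:270,280:360],None,fx=7.2,fy=7.2,interpolation=cv2.INTER_CUBIC))
```

```text
[ 0.53412983 -0.00390596  0.25891693] [0.73132653 0.54523061 0.49593469] 25.1
knob_top [264.6 396.7] 0.72
knob_top [286.5 274.8] 0.59
knob_top [213.7 345.9] 0.55
orange_holder_fin [245.6 312.6] 0.79
```

View pics/w12.png

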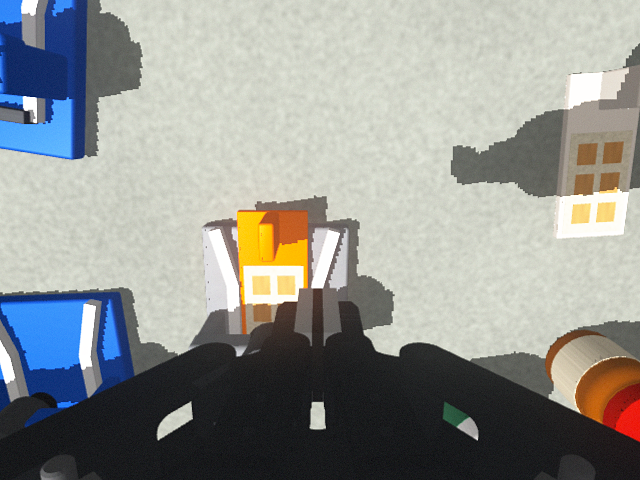

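View pics/s12c.png

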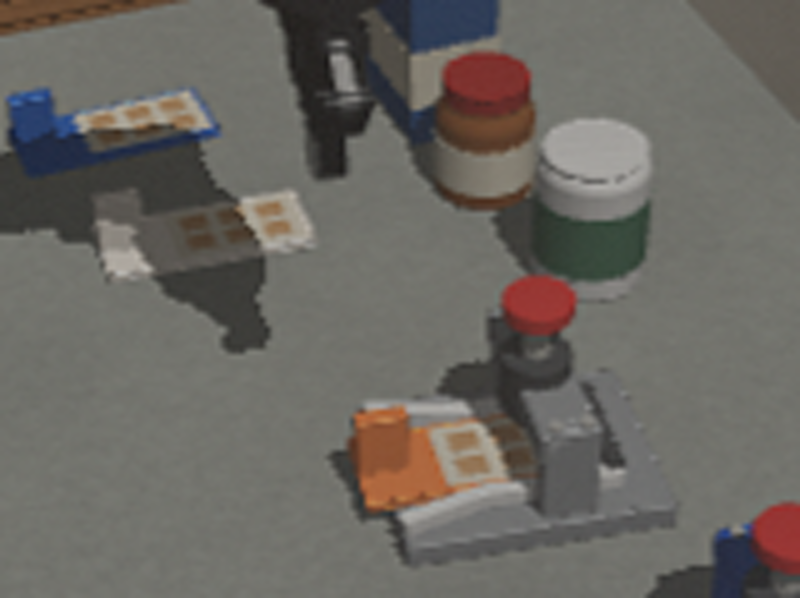

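View pics/t12d.png

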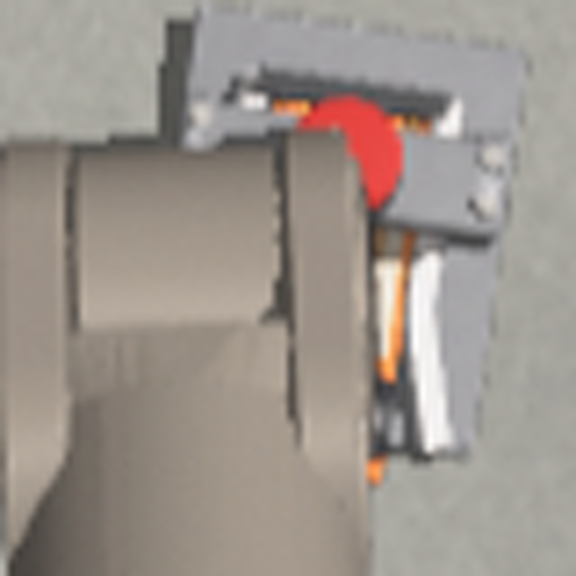

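The plunger is back up, with the knob at side pixel (346,214) as at the start. The holder is unmoved against the stop, nothing else has shifted, and the arm is clear. Handing in.

Run:
```python
from h import *
print(order.hand_in())
```

```text
the job is handed in; nothing more can be done
None
```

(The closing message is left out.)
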